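Put the loose sockets back in their dishes

TASK

Put the three round steel sockets away, each standing upright in the middle of the round dish of its own size (large in large, medium in medium, small in small). The square aluminium block now standing in the large dish does not belong there: before the large socket goes in, stand the block upright in the middle of the black pad. Set things down rather than dropping them, and leave the hexagonal nut and the roll of tape where they are.

Things in the scene. Friction and masses are not known exactly. Their poses are not given: they have to be found in the camera images.
- socket_large: the large socket for a ratchet, loose: a round steel cylinder standing upright, 54 mm in diameter and 85 mm tall, with a dark ring and a black hexagonal mouth drawn on its top (no real hole). The lowest 34 mm narrow to a foot 46 mm in diameter; grip it above that. About 0.45 to 0.8 kg. Origin: centre of its underside, z up. It belongs in the large dish.
- socket_medium: the medium socket for a ratchet, loose: a round steel cylinder standing upright, 42 mm in diameter and 70 mm tall, with a dark ring and a black hexagonal mouth drawn on its top (no real hole). The lowest 28 mm narrow to a foot 36 mm in diameter; grip it above that. About 0.25 to 0.45 kg. Origin: centre of its underside, z up. It belongs in the medium dish.
- socket_small: the small socket for a ratchet, loose: a round steel cylinder standing upright, 30 mm in diameter and 55 mm tall, with a dark ring and a black hexagonal mouth drawn on its top (no real hole). The lowest 22 mm narrow to a foot 26 mm in diameter; grip it above that. About 0.12 to 0.21 kg. Origin: centre of its underside, z up. It belongs in the small dish.
- block: plain square aluminium block, loose, 36 x 36 mm and 60 mm tall, with a dark dot on its top; it stands upright in the large dish at the start, within about 6 mm of its middle, turned any way. About 0.14 to 0.28 kg. Origin: centre of its underside; z up, x and y square to its side faces.
- dish_large: the large shallow round steel dish, fixed to the bench, open above: 92 mm inner and 98 mm outer diameter, rim 10 mm above the bench, flat inner floor 3 mm above the bench. Origin: centre of its underside, at bench height, z up.
- dish_medium: the medium shallow round steel dish, fixed to the bench, open above: 72 mm inner and 78 mm outer diameter, rim 10 mm above the bench, flat inner floor 3 mm above the bench. Origin: centre of its underside, at bench height, z up.
- dish_small: the small shallow round steel dish, fixed to the bench, open above: 54 mm inner and 60 mm outer diameter, rim 10 mm above the bench, flat inner floor 3 mm above the bench. Origin: centre of its underside, at bench height, z up.
- pad: flat black rubber pad, fixed to the bench, 80 x 80 mm, 4 mm thick. Origin: centre of its underside, at bench height; z up, x and y along its sides.
- nut: bystander, to be left alone: loose hexagonal steel nut, 46 mm across flats (53 mm across corners), 40 mm tall, with a black round spot on its top. Origin: centre of its underside.
- tape: bystander, to be left alone: loose roll of pale tape lying flat, 84 mm outer and 68 mm inner diameter, 24 mm high. Origin: centre of its underside.

How it is judged:
By the outcome, as a careful person would: the job done as asked, in the order asked, and still so for the second after the job is handed in, with the robot touching nothing.
It also fails if it takes over 106 s, if anything falls off the work surface, if the arm or the gripper's body presses on something with over 40 N, if the wrist force passes 120 N, or if a joint passes its speed limit or range.

ROBOT

A 7-joint arm with a two-finger parallel gripper is mounted at the origin on the work surface. World frame = base frame: x ahead of the robot, y to its left, z up, the work surface at z = 0. Lengths are in m, angles in rad, forces in N, time in s.
With the tool pointing down it reaches from about 0.4 to 0.875 m from the base axis. Payload 6.5 kg.
Tool frame: the origin (TCP) lies at the very end of the fingers, on their centre line; the grasp point (between the pads) lies 19 mm behind it; z points along the fingers, y is the line along which they close (so a half turn about z gives the same grasp; the last joint's range is limited). The gripper opens to 88 mm and grips with 3 to 60 N. Pads are 18 mm wide; open, the fingers measure 123 mm over their backs; the gripper's body (75 mm by 187 mm) begins 45 mm behind the grasp point.
Start: joints at [-1.337, 0.536, -0.004, 1.538, 0.003, 1.067, -0.071], TCP at [0.192, 0.621, 0.239] pointing down, gripper open.
Joint ranges: [-2.7, 2.7], [-0.37, 2.16], [-1.27, 1.26], [0.24, 2.4], [-1.31, 4.45], [0.19, 1.91], [-2.76, 2.76]. Speed limits (rad/s): [2.39, 2.39, 3.14, 3.14, 3.14, 3.14, 3.14].

INTERFACE

Orientations are given as [roll, pitch, yaw] about the fixed x, y, z axes, in that order (R = Rz(yaw) Ry(pitch) Rx(roll)).
In Python, from cell import * gives the robot as it stands. The module is installed in compiled form; this text tells all that it offers.
- The arm moves only by the tool send_rows, never from a script. Its argument "targets" is a list of rows, each a list of 7 numbers: the gripper command: -1 is shut, 1 is fully open, values between are in proportion, then the shift along the tool's x, y, z in m, then the turn, a rotation vector about the tool's x, y, z in rad. In form: [[jaw, dx, dy, dz, ax, ay, az], ...]. A call has 1 to 20 rows; each row shifts and turns the commanded pose from where the row before left it, along the tool's axes as they then stand; what a row does not reach is not made up. A row lasts 1/10 s, in which the tool goes at most 50 mm and 8.59 degrees, less where a joint would pass 70% of its speed; a pose out of reach is approached as far as the arm can. A call is refused whole if a number of a shift passes 0.05 or a number of a turn 0.15, either way. A call with a gripper value outside its range is refused whole. The fingers move at their own pace and stop on an object; the grip force is fixed at half the most. Time passes only in rows, so rows that do not move let the fingers close. It gives the time, the measured TCP pose, the force, the opening and the grip force at its end, in the units of the state.
- get_state(): the state, without advancing time (a new reading comes with each control period).
- get_image(name): name is "side" or "top"; returns the picture (420x560x3 uint8, red, green, blue); there is no depth.
- get_calibration(name): a dict with "vertical_fov" (degrees; the focal length in pixels is half the picture's height over the tangent of half this angle, whatever the lens; pixels are square), "cx", "cy" (the principal point, pixels), "dist_coeffs" ([k1, k2, p1, p2, k3] as OpenCV has them; the pictures are not rectified), "position" and "orientation" of the camera in the world. Camera axes: x right, y down, z forward; pixel columns grow to the right and rows downward; lengths in m; the calibration is good to about 2 mm. A picture is of the moment at which its call begins. get_calibration takes no time and is no camera call.
- job_done(): hands the job in; it is judged then, once.
The state is a dict: "time_s": time; "joint_positions": joint angles; "dq": joint speeds; "joint_efforts": joint torques, N m; "tcp_pos": TCP position; "tool_rot": TCP orientation; "force": force on the tool from outside, world axes, zero at the start; "moment": the same for the moment, N m; "finger_gap": finger opening in m; "grasp_force": force on a finger pad.
Only numpy, scipy, OpenCV 4.12 (cv2) and the standard library are available. Lean on these libraries where they do the work, as an engineer would, in place of code of your own. Each camera call takes 0.05 s, during which the arm holds its last target. There are 200 camera calls.

## Working session

There is one attempt and no reset: what is moved stays moved. The work goes in short steps, Python scripts to look and compute and a tool call to move; the robot and the scene stay as the last step left them, time stands still between calls to the robot, and variables do not carry over. Pictures are saved under pics/ and viewed, at most 14 in all, crops included, and the job is handed in when it is done.

Besides the shell and the picture viewer there is one more tool, called after "Call:" as name(argument=value, ...), one argument or row to a line, values as JSON. send_rows: Moves the arm, as the interface text tells. Its arguments: {"type":"object","properties":{"targets":{"type":"array","items":{"type":"array","items":{"type":"number"}}}},"required":["targets"]}

```bash
mkdir -p pics; python3 - <<'E'
from cell import *
import cv2
for n in("side","top"):
    cv2.imwrite(f"pics/{n}0.png",get_image(n)[:,:,::-1]); print(n,get_calibration(n))
s=get_state(); print({k:s[k] for k in s})
E
```

```text
side {'vertical_fov': 56.11838169125896, 'cx': 273.63876972584865, 'cy': 205.77120282844194, 'dist_coeffs': array([-0.03740974,  0.        ,  0.        ,  0.        ,  0.        ]), 'position': array([ 0.316246  , -0.6596674 ,  0.59040639]), 'orientation': array([-2.25561921,  0.00714437, -0.29881301])}
top {'vertical_fov': 45.65721700717109, 'cx': 277.20159838064495, 'cy': 203.07501698392284, 'dist_coeffs': array([-0.0875927,  0.       ,  0.       ,  0.       ,  0.       ]), 'position': array([0.3859719 , 0.00633904, 1.39184246]), 'orientation': array([-3.06467231e+00,  1.30755596e-03, -1.59541933e+00])}
{'time_s': 0.1, 'joint_positions': array([-1.33719896,  0.53708413, -0.00439783,  1.53873501,  0.00263274,
        1.06728521, -0.07120918]), 'dq': array([-0.00201887, -0.00240244,  0.00046217, -0.00354459, -0.00038426,
        0.0004321 , -0.00017902]), 'joint_efforts': array([ 2.71237994e-03, -5.72076738e+01,  9.93878916e-01, -2.52228498e+01,
       -5.61907422e-02,  1.35070851e-02,  5.22325377e-05]), 'tcp_pos': array([0.19184962, 0.62048765, 0.23794647]), 'tool_rot': array([-3.14009427e+00,  1.61030544e-04,  2.84183862e+00]), 'force': array([-0.04334603,  0.62662302,  0.46144328]), 'moment': array([-0.02879568, -0.03276417, -0.0284027 ]), 'grasp_force': 0.0, 'finger_gap': 0.08769552595808}
```

View pics/side0.png

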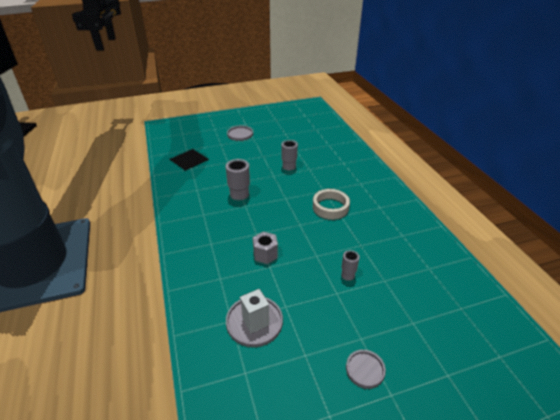

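View pics/top0.png

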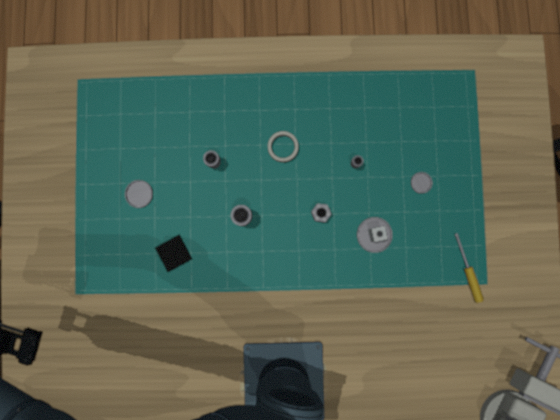

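The top view shows the large dish with the block at (374,235), small dish (421,183), medium dish (138,195) and pad (174,253). The sockets are large (241,215), medium (211,158) and small (357,161); nut (321,212), tape (283,146). In the side view the same things are at: large dish (254,320), small dish (366,368), medium dish (240,132), pad (189,159), and sockets large (238,180), medium (289,155), small (350,265). Next I'll enlarge each one.

```bash
cat > h.py <<'E'
import numpy as np, cv2
from scipy.spatial.transform import Rotation as Ro
import cell
def cam(n):
    c=cell.get_calibration(n); f=210/np.tan(np.radians(c["vertical_fov"])/2)
    K=np.array([[f,0,c["cx"]],[0,f,c["cy"]],[0,0,1]])
    return K,np.array(c["dist_coeffs"]),np.array(c["position"]),Ro.from_euler("xyz",c["orientation"]).as_matrix()
def ray(n,uv):
    K,d,p,R=cam(n); q=cv2.undistortPoints(np.array([[uv]],float),K,d)[0,0]
    v=R@[q[0],q[1],1]; return p,v/np.linalg.norm(v)
def proj(n,X):
    K,d,p,R=cam(n); return cv2.projectPoints(np.array(X,float).reshape(-1,3),cv2.Rodrigues(R.T)[0],-R.T@p,K,d)[0][:,0]
def onz(n,uv,z):
    p,v=ray(n,uv); return p+v*(z-p[2])/v[2]
def tri(a,b):
    p,v=ray("side",a); q,w=ray("top",b)
    s,t=np.linalg.lstsq(np.c_[v,-w],q-p,rcond=None)[0]
    A,B=p+s*v,q+t*w; return (A+B)/2,np.linalg.norm(A-B)
def tiles(img,cs,out,h=20,s=5):
    T=[]
    for u,v in cs:
        t=cv2.resize(img[v-h:v+h,u-h:u+h,::-1],None,fx=s,fy=s,interpolation=cv2.INTER_CUBIC)
        for k in range(0,2*h,10):
            cv2.line(t,(k*s,0),(k*s,6),(0,255,255),1);cv2.line(t,(0,k*s),(6,k*s),(0,255,255),1)
        cv2.putText(t,f"{u-h},{v-h}",(10,20),0,.4,(0,255,255),1); T.append(t)
    while len(T)%4:T.append(T[0]*0)
    cv2.imwrite(out,np.vstack([np.hstack(T[i:i+4]) for i in range(0,len(T),4)]))
E
python3 - <<'E'
from h import *
S=cv2.imread("pics/side0.png")[:,:,::-1];T=cv2.imread("pics/top0.png")[:,:,::-1]
tiles(T,[(241,215),(211,158),(357,161),(378,235),(374,235),(138,195),(421,183),(174,253),(321,212),(283,146)],"pics/topt.png")
tiles(S,[(238,178),(289,155),(350,265),(254,305),(254,320),(240,132),(366,368),(189,159),(265,248),(331,204)],"pics/sidet.png")
E
```

```text
(no output)
```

View pics/topt.png

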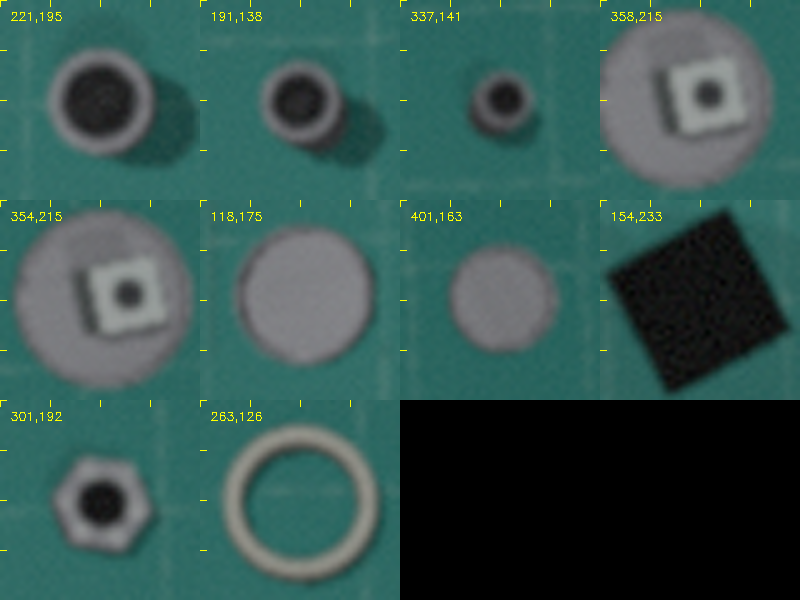

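View pics/sidet.png

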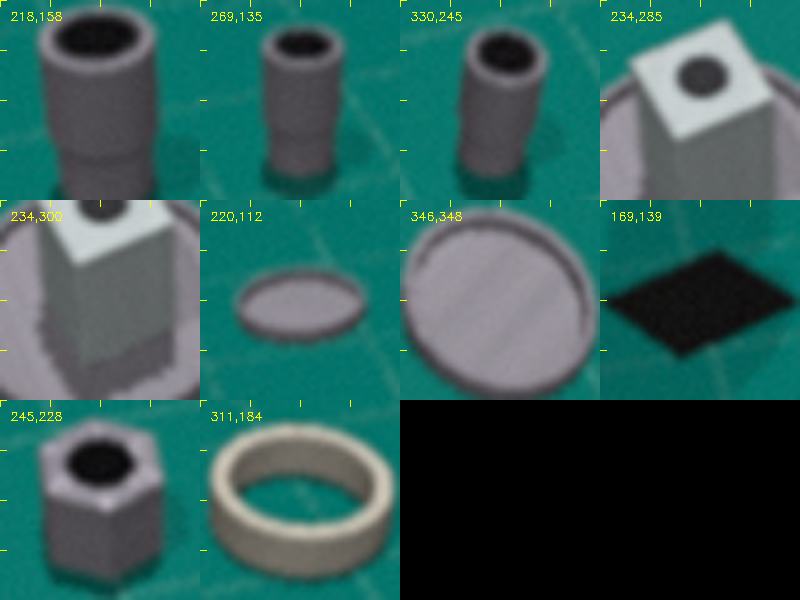

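Top-face centres read from the tiles, given as (top view) / (side view):
- **Large socket:** (240.7,214.8) / (237.3,165.4)
- **Medium socket:** (210.7,158.0) / (289.1,143.6)
- **Small socket:** (357.5,160.6) / (351.3,255.5)
- **Block:** (379.4,233.6) / (254,300.4)
- **Large dish:** (374.2,234.2)
- **Medium dish:** (138.6,193.5) / (239.8,132.2)
- **Small dish:** (421.3,182.5) / (365.6,368)
- **Pad:** (173.5,252.7) / (188.8,159.1)

```bash
python3 - <<'E'
from h import *
np.set_printoptions(precision=4,suppress=True)
D=dict(L=((237.3,165.4),(240.7,214.8),.085),M=((289.1,143.6),(210.7,158),.07),S=((351.3,255.5),(357.5,160.6),.055),B=((254,300.4),(379.4,233.6),.063),
dL=((254,320),(374.2,234.2),.01),dM=((239.8,132.2),(138.6,193.5),.01),dS=((365.6,368),(421.3,182.5),.01),pad=((188.8,159.1),(173.5,252.7),.004),
nut=((265.1,241.5),(321,212.3),.04),tape=((330.5,200),(283,146),.024))
for k,(a,b,z) in D.items():
    X,e=tri(a,b); print(k,X,"gap %.4f"%e,"side",onz("side",a,z)[:2],"top",onz("top",b,z)[:2],"r",np.hypot(*X[:2]).round(3))
# yaw of pad and block from top corners
for n,o,cs,z in(("pad",(154,233),[(8,73),(128,8),(190,127),(72,194)],.004),("block",(358,215),[(68,65),(138,57),(148,122),(78,135)],.063)):
    P=np.array([onz("top",(o[0]+x/5-.4,o[1]+y/5-.4),z)[:2] for x,y in cs]); E=np.roll(P,-1,0)-P
    print(n,"top edges deg",np.degrees(np.arctan2(E[:,1],E[:,0]))%90,np.linalg.norm(E,axis=1),P.mean(0))
for n,o,cs,z in(("pad",(169,139),[(8,102),(118,48),(196,102),(82,158)],.004),("block",(234,285),[(30,62),(126,18),(173,98),(78,140)],.063)):
    P=np.array([onz("side",(o[0]+x/5-.4,o[1]+y/5-.4),z)[:2] for x,y in cs]); E=np.roll(P,-1,0)-P
    print(n,"side edges deg",np.degrees(np.arctan2(E[:,1],E[:,0]))%90,np.linalg.norm(E,axis=1),P.mean(0))
E
```

```text
L [0.4584 0.1022 0.0837] gap 0.0002 side [0.4582 0.1002] top [0.4582 0.1021] r 0.47
M [0.6133 0.1809 0.0704] gap 0.0003 side [0.6134 0.1816] top [0.6135 0.1809] r 0.639
S [ 0.5997 -0.2153  0.0549] gap 0.0012 side [ 0.6003 -0.2155] top [ 0.5992 -0.2151] r 0.637
B [ 0.4    -0.2653  0.0621] gap 0.0001 side [ 0.3999 -0.2659] top [ 0.4    -0.2651] r 0.48
dL [ 0.3989 -0.2625  0.004 ] gap 0.0009 side [ 0.3976 -0.2665] top [ 0.3993 -0.2614] r 0.477
dM [0.529  0.3941 0.0069] gap 0.0007 side [0.5275 0.3886] top [0.529  0.3932] r 0.66
dS [ 0.5413 -0.4017  0.0061] gap 0.0011 side [ 0.5404 -0.4035] top [ 0.5404 -0.4003] r 0.674
pad [0.3609 0.298  0.0015] gap 0.0015 side [0.3599 0.2941] top [0.3616 0.2974] r 0.468
nut [ 0.4624 -0.1131  0.0364] gap 0.0003 side [ 0.4616 -0.1166] top [ 0.4621 -0.1127] r 0.476
tape [ 0.6494 -0.0143  0.023 ] gap 0.0015 side [ 0.6481 -0.0153] top [ 0.65   -0.0145] r 0.65
pad top edges deg [27.0866 26.8541 28.2482 27.4258] [0.0763 0.0749 0.0755 0.0764] [0.3617 0.2975]
block top edges deg [4.9533 6.596  8.8411 6.0716] [0.038  0.035  0.0383 0.0376] [ 0.4001 -0.2646]
pad side edges deg [30.3802 24.9611 28.2103 25.2929] [0.0771 0.0787 0.0765 0.0757] [0.3602 0.2952]
block side edges deg [13.1468  9.1188 11.073  12.2481] [0.0362 0.0367 0.0342 0.0353] [ 0.3999 -0.2658]
```

Triangulated heights agree with the stated sizes to about 2 mm. One overlay check of the destination outlines comes next.

```bash
python3 - <<'E'
from h import *
G=dict(dL=(.399,-.262,.049,.01),dM=(.529,.3925,.039,.01),dS=(.5405,-.401,.030,.01),pad=(.361,.297,0,.004),L=(.4583,.1015,.027,.085),M=(.6134,.181,.021,.07),S=(.5997,-.2152,.015,.055),B=(.4,-.265,0,.063))
yaw=dict(pad=(27.2,.04),B=(9,.018))
out=[]
for n in("top","side"):
    I=cv2.imread(f"pics/{n}0.png")
    for k,(x,y,r,z) in G.items():
        if r: t=np.linspace(0,2*np.pi,60); P=np.c_[x+r*np.cos(t),y+r*np.sin(t),0*t+z]
        else:
            a,h=yaw[k]; t=np.radians(a+45+90*np.arange(5)); P=np.c_[x+h*2**.5*np.cos(t),y+h*2**.5*np.sin(t),0*t+z]
        q=proj(n,P); c=q.mean(0).round().astype(int); H=24; s=8
        T=cv2.resize(I[c[1]-H:c[1]+H,c[0]-H:c[0]+H],None,fx=s,fy=s,interpolation=cv2.INTER_CUBIC)
        cv2.polylines(T,[(((q-c+H+.5)*s)).round().astype(int)],False,(0,255,255),1)
        T=cv2.resize(T,(200,200),interpolation=cv2.INTER_AREA); out.append(T)
cv2.imwrite("pics/ov.png",np.vstack([np.hstack(out[i:i+4]) for i in (0,4,8,12)])[:,:])
I=cv2.imread("pics/ov.png"); cv2.imwrite("pics/ov.png",cv2.resize(I,(600,600)))
E
```

```text
(no output)
```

View pics/ov.png

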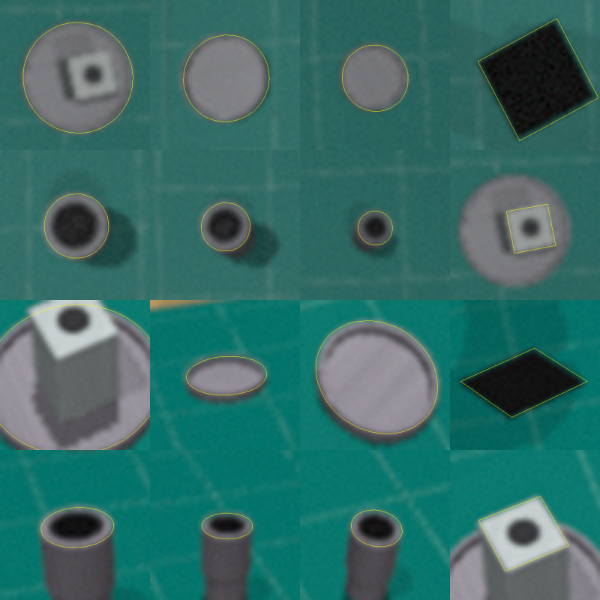

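The overlays fit in both views within about 1 mm, so I'm adopting these positions. Next is a small planner that turns a waypoint into one row repeated N times (a constant-twist arc).

```bash
cat > plan.py <<'E'
import sys,numpy as np,cell
# usage: plan.py x y z phi_deg N [x y z phi N ...] ; phi = world direction of tool y (mod 180 left to user)
s=cell.get_state(); R0=cell.__dict__.get('x',None)
from scipy.spatial.transform import Rotation as Ro
R=Ro.from_euler("xyz",s["tool_rot"]).as_matrix(); p=np.array(s["tcp_pos"])
ph=np.arctan2(R[1,1],R[0,1]); tilt=np.degrees(np.arccos(-R[2,2]))
print("t %.1f tcp %s phi %.2f tilt %.2f (tool-z xy %s) gap %.4f grip %.1f F %s q7 %.2f q1 %.2f"%(s["time_s"],p.round(4),np.degrees(ph),tilt,R[:2,2].round(4),s["finger_gap"],s["grasp_force"],np.round(s["force"],1),s["joint_positions"][6],s["joint_positions"][0]))
a=[float(v) for v in sys.argv[1:]]
for i in range(0,len(a),5):
    x,y,z,f,N=a[i:i+5]; N=int(N); d=np.radians(f)-ph; az=-d/N; S=np.zeros((2,2))
    for k in range(N):
        t=ph+k*d/N; S+=np.array([[-np.sin(t),np.cos(t)],[np.cos(t),np.sin(t)]])
    dx,dy=np.linalg.solve(S,np.array([x,y])-p[:2])
    P=p[:2].copy(); m=9
    for k in range(N):
        t=ph+k*d/N; P=P+np.array([[-np.sin(t),np.cos(t)],[np.cos(t),np.sin(t)]])@[dx,dy]; m=min(m,np.hypot(*P))
    print("N",N,"dx %.4f dy %.4f dz %.4f az %.4f"%(dx,dy,-(z-p[2])/N,az),"min r %.3f end %s"%(m,P.round(4)))
    p=np.array([x,y,z]); ph=np.radians(f)
E
python3 plan.py .4 -.265 .12 10 24
```

```text
t 0.1 tcp [0.1918 0.6205 0.2379] phi 72.83 tilt 0.09 (tool-z xy [-0.0003 -0.0015]) gap 0.0877 grip 0.0 F [-0.   0.6  0.5] q7 -0.07 q1 -1.34
N 24 dx -0.0347 dy -0.0196 dz 0.0049 az 0.0457 min r 0.444 end [ 0.4   -0.265]
```

Call:
send_rows(
  targets=[
    [1,-0.0347,-0.0196,0.0049,0,0,0.0457],
    [1,-0.0347,-0.0196,0.0049,0,0,0.0457],
    [1,-0.0347,-0.0196,0.0049,0,0,0.0457],
    [1,-0.0347,-0.0196,0.0049,0,0,0.0457],
    [1,-0.0347,-0.0196,0.0049,0,0,0.0457],
    [1,-0.0347,-0.0196,0.0049,0,0,0.0457],
    [1,-0.0347,-0.0196,0.0049,0,0,0.0457],
    [1,-0.0347,-0.0196,0.0049,0,0,0.0457],
    [1,-0.0347,-0.0196,0.0049,0,0,0.0457],
    [1,-0.0347,-0.0196,0.0049,0,0,0.0457],
    [1,-0.0347,-0.0196,0.0049,0,0,0.0457],
    [1,-0.0347,-0.0196,0.0049,0,0,0.0457],
  ],
)

```text
time_s: 1.3
tcp_pos: [0.421, 0.2061, 0.1797]
tool_rot: [-3.142, 0.0, 2.292]
force: [-0.0, -0.7, -0.0]
finger_gap: 0.0884
grasp_force: 0.0
```

Call:
send_rows(
  targets=[
    [1,-0.0347,-0.0196,0.0049,0,0,0.0457],
    [1,-0.0347,-0.0196,0.0049,0,0,0.0457],
    [1,-0.0347,-0.0196,0.0049,0,0,0.0457],
    [1,-0.0347,-0.0196,0.0049,0,0,0.0457],
    [1,-0.0347,-0.0196,0.0049,0,0,0.0457],
    [1,-0.0347,-0.0196,0.0049,0,0,0.0457],
    [1,-0.0347,-0.0196,0.0049,0,0,0.0457],
    [1,-0.0347,-0.0196,0.0049,0,0,0.0457],
    [1,-0.0347,-0.0196,0.0049,0,0,0.0457],
    [1,-0.0347,-0.0196,0.0049,0,0,0.0457],
    [1,-0.0347,-0.0196,0.0049,0,0,0.0457],
    [1,-0.0347,-0.0196,0.0049,0,0,0.0457],
    [1,0,0,0,0,0,0],
    [1,0,0,0,0,0,0],
    [1,0,0,0,0,0,0],
    [1,0,0,0,0,0,0],
  ],
)

```text
time_s: 2.9
tcp_pos: [0.4011, -0.2626, 0.1211]
tool_rot: [3.141, -0.001, 1.748]
force: [0.0, 0.0, 0.4]
finger_gap: 0.0882
grasp_force: 0.0
```

```bash
python3 plan.py .4 -.265 .12 10 1; python3 - <<'E'
from h import *
for n in("top","side"): cv2.imwrite(f"pics/{n}1.png",cell.get_image(n)[:,:,::-1])
a=cv2.imread("pics/top1.png")[160:300,300:460];b=cv2.imread("pics/side1.png")[200:400,160:390]
cv2.imwrite("pics/c1.png",np.hstack([cv2.resize(a,None,fx=2.5,fy=2.5)[:350],cv2.resize(b,(400,350))]))
E
```

```text
t 2.9 tcp [ 0.4011 -0.2626  0.1211] phi 10.14 tilt 0.04 (tool-z xy [0.0002 0.0008]) gap 0.0882 grip 0.0 F [0.  0.  0.4] q7 0.96 q1 0.14
N 1 dx -0.0022 dy -0.0015 dz 0.0011 az 0.0025 min r 0.480 end [ 0.4   -0.265]
```

View pics/c1.png

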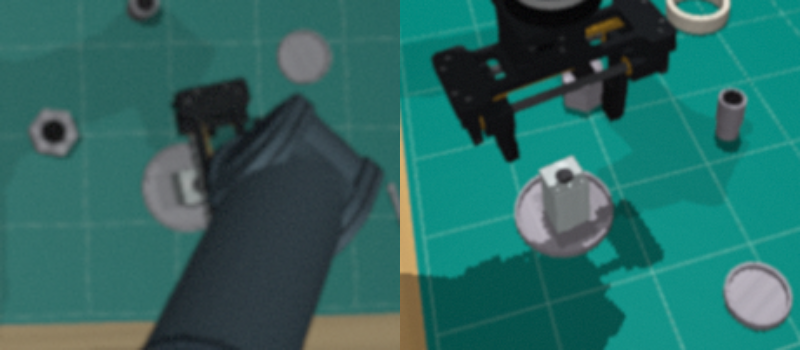

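The gripper straddles the block: in the side crop the block top is at (563,172) with the fingers at (505,140) and (613,105), and its line runs parallel to the block faces. I'll trim 2 mm, go down and close.

Call:
send_rows(
  targets=[
    [1,-0.0022,-0.0015,0.01,0,0,0.002],
    [1,0,0,0.017,0,0,0],
    [1,0,0,0.017,0,0,0],
    [1,0,0,0.017,0,0,0],
    [1,0,0,0.017,0,0,0],
    [1,0,0,0.01,0,0,0],
    [1,0,0,0.006,0,0,0],
    [1,0,0,0,0,0,0],
    [1,0,0,0,0,0,0],
    [1,0,0,0,0,0,0],
  ],
)

```text
time_s: 4.0
tcp_pos: [0.3998, -0.2668, 0.0277]
tool_rot: [3.141, 0.001, 1.743]
force: [-0.4, 0.2, 0.3]
finger_gap: 0.0879
grasp_force: 0.0
```

```bash
python3 plan.py .4 -.265 .026 10 1
```

```text
t 4.0 tcp [ 0.3998 -0.2668  0.0277] phi 9.87 tilt 0.07 (tool-z xy [ 0.0011 -0.0006]) gap 0.0879 grip 0.0 F [-0.4  0.2  0.3] q7 1.06 q1 0.25
N 1 dx 0.0017 dy 0.0005 dz 0.0017 az -0.0023 min r 0.480 end [ 0.4   -0.265]
```

Call:
send_rows(
  targets=[
    [1,0.001,0,0.001,0,0,0],
    [1,0,0,0,0,0,0],
    [1,0,0,0,0,0,0],
  ],
)

```text
time_s: 4.3
tcp_pos: [0.3993, -0.2655, 0.0263]
tool_rot: [3.141, 0.0, 1.743]
force: [-0.1, -0.4, -0.7]
finger_gap: 0.0878
grasp_force: 0.0
```

Call:
send_rows(
  targets=[
    [-1,0,0,0,0,0,0],
    [-1,0,0,0,0,0,0],
    [-1,0,0,0,0,0,0],
    [-1,0,0,0,0,0,0],
    [-1,0,0,0,0,0,0],
    [-1,0,0,0,0,0,0],
    [-1,0,0,0,0,0,0],
    [-1,0,0,0,0,0,0],
    [-1,0,0,0,0,0,0],
    [-1,0,0,0,0,0,0],
  ],
)

```text
time_s: 5.3
tcp_pos: [0.3994, -0.2656, 0.0262]
tool_rot: [3.141, 0.0, 1.743]
force: [0.4, -0.4, -0.4]
finger_gap: 0.0357
grasp_force: 30.0
```

```bash
python3 plan.py .4 -.265 .19 10 6
```

```text
t 5.3 tcp [ 0.3994 -0.2656  0.0262] phi 9.87 tilt 0.02 (tool-z xy [ 0.0004 -0.0002]) gap 0.0357 grip 30.0 F [ 0.4 -0.4 -0.4] q7 1.06 q1 0.25
N 6 dx 0.0001 dy 0.0001 dz -0.0273 az -0.0004 min r 0.480 end [ 0.4   -0.265]
```

Call:
send_rows(
  targets=[
    [-1,0,0,-0.012,0,0,0],
    [-1,0,0,-0.025,0,0,0],
    [-1,0,0,-0.03,0,0,0],
    [-1,0,0,-0.03,0,0,0],
    [-1,0,0,-0.03,0,0,0],
    [-1,0,0,-0.025,0,0,0],
    [-1,0,0,-0.012,0,0,0],
    [-1,0,0,0,0,0,0],
    [-1,0,0,0,0,0,0],
  ],
)

```text
time_s: 6.2
tcp_pos: [0.3986, -0.265, 0.1894]
tool_rot: [-3.141, -0.001, 1.743]
force: [-0.0, -0.7, -2.7]
finger_gap: 0.0358
grasp_force: 30.0
```

```bash
python3 plan.py .48 0 .19 18 10  .361 .297 .12 27.2 12
```

```text
t 6.2 tcp [ 0.3986 -0.265   0.1894] phi 9.88 tilt 0.07 (tool-z xy [-0.001   0.0008]) gap 0.0358 grip 30.0 F [-0.  -0.7 -2.7] q7 0.89 q1 0.07
N 10 dx 0.0239 dy 0.0141 dz -0.0001 az -0.0142 min r 0.464 end [ 0.48 -0.  ]
N 12 dx 0.0267 dy 0.0002 dz 0.0058 az -0.0134 min r 0.452 end [0.361 0.297]
```

Call:
send_rows(
  targets=[
    [-1,0.0239,0.0141,0,0,0,-0.0142],
    [-1,0.0239,0.0141,0,0,0,-0.0142],
    [-1,0.0239,0.0141,0,0,0,-0.0142],
    [-1,0.0239,0.0141,0,0,0,-0.0142],
    [-1,0.0239,0.0141,0,0,0,-0.0142],
    [-1,0.0239,0.0141,0,0,0,-0.0142],
    [-1,0.0239,0.0141,0,0,0,-0.0142],
    [-1,0.0239,0.0141,0,0,0,-0.0142],
    [-1,0.0239,0.0141,0,0,0,-0.0142],
    [-1,0.0239,0.0141,0,0,0,-0.0142],
  ],
)

```text
time_s: 7.2
tcp_pos: [0.4793, 0.0006, 0.1885]
tool_rot: [-3.138, -0.0, 1.885]
force: [0.2, -0.3, -2.6]
finger_gap: 0.036
grasp_force: 30.0
```

Call:
send_rows(
  targets=[
    [-1,0.0267,0.0002,0.0058,0,0,-0.0134],
    [-1,0.0267,0.0002,0.0058,0,0,-0.0134],
    [-1,0.0267,0.0002,0.0058,0,0,-0.0134],
    [-1,0.0267,0.0002,0.0058,0,0,-0.0134],
    [-1,0.0267,0.0002,0.0058,0,0,-0.0134],
    [-1,0.0267,0.0002,0.0058,0,0,-0.0134],
    [-1,0.0267,0.0002,0.0058,0,0,-0.0134],
    [-1,0.0267,0.0002,0.0058,0,0,-0.0134],
    [-1,0.0267,0.0002,0.0058,0,0,-0.0134],
    [-1,0.0267,0.0002,0.0058,0,0,-0.0134],
    [-1,0.0267,0.0002,0.0058,0,0,-0.0134],
    [-1,0.0267,0.0002,0.0058,0,0,-0.0134],
    [-1,0,0,0,0,0,0],
    [-1,0,0,0,0,0,0],
    [-1,0,0,0,0,0,0],
    [-1,0,0,0,0,0,0],
    [-1,0,0,0,0,0,0],
  ],
)

```text
time_s: 8.9
tcp_pos: [0.3618, 0.296, 0.1206]
tool_rot: [3.142, 0.0, 2.044]
force: [-0.3, 0.4, -2.0]
finger_gap: 0.0355
grasp_force: 30.0
```

```bash
python3 plan.py .361 .297 .029 27.2 1;python3 plan.py
```

```text
t 8.9 tcp [0.3618 0.296  0.1206] phi 27.13 tilt 0.01 (tool-z xy [ 0.0001 -0.0002]) gap 0.0355 grip 30.0 F [-0.3  0.4 -2. ] q7 -0.17 q1 -0.96
N 1 dx 0.0013 dy -0.0003 dz 0.0916 az -0.0012 min r 0.467 end [0.361 0.297]
t 8.9 tcp [0.3618 0.296  0.1206] phi 27.13 tilt 0.01 (tool-z xy [ 0.0001 -0.0002]) gap 0.0355 grip 30.0 F [-0.3  0.4 -2. ] q7 -0.17 q1 -0.96
```

Call:
send_rows(
  targets=[
    [-1,0.001,0,0.012,0,0,0],
    [-1,0,0,0.02,0,0,0],
    [-1,0,0,0.02,0,0,0],
    [-1,0,0,0.018,0,0,0],
    [-1,0,0,0.012,0,0,0],
    [-1,0,0,0.006,0,0,0],
    [-1,0,0,0.002,0,0,0],
    [-1,0,0,0,0,0,0],
    [-1,0,0,0,0,0,0],
    [-1,0,0,0,0,0,0],
  ],
)

```text
time_s: 9.9
tcp_pos: [0.3613, 0.298, 0.0311]
tool_rot: [3.14, -0.0, 2.046]
force: [-0.3, -0.1, -2.6]
finger_gap: 0.0355
grasp_force: 30.0
```

```bash
python3 plan.py .361 .297 .0275 27.2 1
```

```text
t 9.9 tcp [0.3613 0.298  0.0311] phi 27.22 tilt 0.07 (tool-z xy [0.0009 0.0009]) gap 0.0355 grip 30.0 F [-0.3 -0.1 -2.6] q7 -0.12 q1 -0.91
N 1 dx -0.0008 dy -0.0008 dz 0.0036 az 0.0003 min r 0.467 end [0.361 0.297]
```

Call:
send_rows(
  targets=[
    [-1,-0.0008,-0.0005,0.001,0,0,0],
    [-1,0,0,0.001,0,0,0],
    [-1,0,0,0.0008,0,0,0],
    [-1,0,0,0.0005,0,0,0],
    [-1,0,0,0,0,0,0],
    [-1,0,0,0,0,0,0],
  ],
)

```text
time_s: 10.5
tcp_pos: [0.3609, 0.2967, 0.0272]
tool_rot: [-3.142, 0.0, 2.046]
force: [-0.6, 0.4, -3.1]
finger_gap: 0.0358
grasp_force: 30.0
```

Call:
send_rows(
  targets=[
    [-1,0,0,0.0006,0,0,0],
    [-1,0,0,0,0,0,0],
    [-1,0,0,0,0,0,0],
  ],
)

```text
time_s: 10.8
tcp_pos: [0.3609, 0.2967, 0.0271]
tool_rot: [3.142, -0.0, 2.046]
force: [-0.4, -1.8, 7.0]
finger_gap: 0.0357
grasp_force: 30.0
```

Call:
send_rows(
  targets=[
    [-1,0,0,0.0006,0,0,0],
    [-1,0,0,0,0,0,0],
    [-1,0,0,0,0,0,0],
  ],
)

```text
time_s: 11.1
tcp_pos: [0.361, 0.2967, 0.0271]
tool_rot: [-3.142, -0.0, 2.046]
force: [-3.4, -2.6, 15.6]
finger_gap: 0.0357
grasp_force: 30.0
```

Contact: the force rose to +15.6 N at z = 0.0271, as expected for the pad height. Now release and retreat.

Call:
send_rows(
  targets=[
    [-1,0,0,-0.001,0,0,0],
    [-1,0,0,0,0,0,0],
    [-0.1,0,0,0,0,0,0],
    [-0.1,0,0,0,0,0,0],
    [-0.1,0,0,0,0,0,0],
    [1,0,0,0,0,0,0],
    [1,0,0,0,0,0,0],
    [1,0,0,0,0,0,0],
    [1,0,0,0,0,0,0],
    [1,0,0,0,0,0,0],
    [1,0,0,-0.01,0,0,0],
    [1,0,0,-0.02,0,0,0],
    [1,0,0,-0.03,0,0,0],
    [1,0,0,-0.03,0,0,0],
    [1,0,0,-0.02,0,0,0],
    [1,0,0,-0.01,0,0,0],
    [1,0,0,0,0,0,0],
  ],
)

```text
time_s: 12.8
tcp_pos: [0.3614, 0.2973, 0.1483]
tool_rot: [3.139, -0.001, 2.046]
force: [0.2, 0.6, 0.1]
finger_gap: 0.0879
grasp_force: 0.0
```

```bash
python3 plan.py .4583 .1015 .14 15 10
```

```text
t 12.8 tcp [0.3614 0.2973 0.1483] phi 27.22 tilt 0.16 (tool-z xy [0.0018 0.0021]) gap 0.0879 grip 0.0 F [0.2 0.6 0.1] q7 -0.18 q1 -0.98
N 10 dx -0.0218 dy 0.0018 dz 0.0008 az 0.0213 min r 0.462 end [0.4583 0.1015]
```

Call:
send_rows(
  targets=[
    [1,-0.0218,0.0018,0.0008,0,0,0.0213],
    [1,-0.0218,0.0018,0.0008,0,0,0.0213],
    [1,-0.0218,0.0018,0.0008,0,0,0.0213],
    [1,-0.0218,0.0018,0.0008,0,0,0.0213],
    [1,-0.0218,0.0018,0.0008,0,0,0.0213],
    [1,-0.0218,0.0018,0.0008,0,0,0.0213],
    [1,-0.0218,0.0018,0.0008,0,0,0.0213],
    [1,-0.0218,0.0018,0.0008,0,0,0.0213],
    [1,-0.0218,0.0018,0.0008,0,0,0.0213],
    [1,-0.0218,0.0018,0.0008,0,0,0.0213],
    [1,0,0,0,0,0,0],
    [1,0,0,0,0,0,0],
    [1,0,0,0,0,0,0],
    [1,0,0,0,0,0,0],
    [1,0,0,0,0,0,0],
  ],
)

```text
time_s: 14.3
tcp_pos: [0.4578, 0.102, 0.1389]
tool_rot: [-3.141, -0.0, 1.834]
force: [-0.2, 0.4, -0.6]
finger_gap: 0.088
grasp_force: 0.0
```

```bash
python3 plan.py .4583 .1015 .04 15 1; python3 - <<'E'
from h import *
for n in("top","side"): cv2.imwrite(f"pics/{n}2.png",cell.get_image(n)[:,:,::-1])
def ov(n,c,x,y,a,h,z,H=24):
    I=cv2.imread(f"pics/{n}2.png"); T=cv2.resize(I[c[1]-H:c[1]+H,c[0]-H:c[0]+H],(384,384),interpolation=cv2.INTER_CUBIC)
    t=np.radians(a+45+90*np.arange(5)); q=proj(n,np.c_[x+h*2**.5*np.cos(t),y+h*2**.5*np.sin(t),0*t+z])
    cv2.polylines(T,[((q-c+H+.5)*8).round().astype(int)],False,(0,255,255),1); return T
cv2.imwrite("pics/c2.png",np.hstack([ov("top",(174,250),.361,.297,27.2,.018,.064),ov("side",(189,152),.361,.297,27.2,.018,.064)]))
E
```

```text
t 14.3 tcp [0.4578 0.102  0.1389] phi 15.10 tilt 0.02 (tool-z xy [-0.0002  0.0002]) gap 0.0880 grip 0.0 F [-0.2  0.4 -0.6] q7 0.14 q1 -0.59
N 1 dx -0.0006 dy 0.0003 dz 0.0989 az 0.0018 min r 0.469 end [0.4583 0.1015]
```

View pics/c2.png

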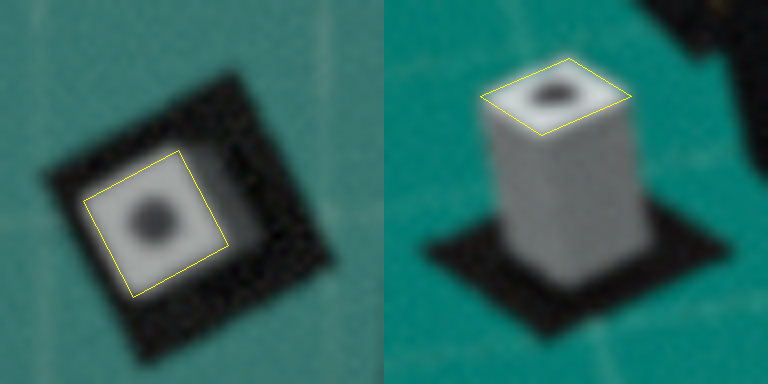

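The block stands upright on the pad and square to it. Its top face matches the predicted outline in both views (top crop centre (156,224), side crop centre (556,96)) within about 1 mm. Next, down onto the large socket.

Call:
send_rows(
  targets=[
    [1,-0.0003,0.0003,0.012,0,0,0],
    [1,0,0,0.02,0,0,0],
    [1,0,0,0.02,0,0,0],
    [1,0,0,0.02,0,0,0],
    [1,0,0,0.016,0,0,0],
    [1,0,0,0.01,0,0,0],
    [1,0,0,0,0,0,0],
    [1,0,0,0,0,0,0],
    [1,0,0,0,0,0,0],
    [1,0,0,0,0,0,0],
  ],
)

```text
time_s: 15.4
tcp_pos: [0.459, 0.1012, 0.0417]
tool_rot: [3.14, -0.0, 1.833]
force: [0.3, -0.5, -0.1]
finger_gap: 0.0882
grasp_force: 0.0
```

```bash
python3 plan.py .4583 .1015 .04 15 1
```

```text
t 15.4 tcp [0.459  0.1012 0.0417] phi 15.02 tilt 0.08 (tool-z xy [0.0013 0.0004]) gap 0.0882 grip 0.0 F [ 0.3 -0.5 -0.1] q7 0.23 q1 -0.50
N 1 dx 0.0005 dy -0.0006 dz 0.0017 az 0.0003 min r 0.469 end [0.4583 0.1015]
```

Within 1 mm, so closing.

Call:
send_rows(
  targets=[
    [1,0,-0.0004,0.001,0,0,0],
    [-1,0,0,0,0,0,0],
    [-1,0,0,0,0,0,0],
    [-1,0,0,0,0,0,0],
    [-1,0,0,0,0,0,0],
    [-1,0,0,0,0,0,0],
    [-1,0,0,0,0,0,0],
    [-1,0,0,0,0,0,0],
  ],
)

```text
time_s: 16.2
tcp_pos: [0.4582, 0.1009, 0.04]
tool_rot: [3.141, 0.0, 1.833]
force: [-0.1, -0.1, -0.9]
finger_gap: 0.0529
grasp_force: 30.0
```

Call:
send_rows(
  targets=[
    [-1,0,0,-0.008,0,0,0],
    [-1,0,0,-0.016,0,0,0],
    [-1,0,0,-0.024,0,0,0],
    [-1,0,0,-0.03,0,0,0],
    [-1,0,0,-0.03,0,0,0],
    [-1,0,0,-0.024,0,0,0],
    [-1,0,0,-0.012,0,0,0],
    [-1,0,0,-0.006,0,0,0],
    [-1,0,0,0,0,0,0],
    [-1,0,0,0,0,0,0],
  ],
)

```text
time_s: 17.2
tcp_pos: [0.4572, 0.1007, 0.189]
tool_rot: [-3.139, 0.0, 1.833]
force: [-0.2, 0.2, -7.1]
finger_gap: 0.0534
grasp_force: 30.0
```

```bash
python3 plan.py .46 -.1 .19 0 10  .399 -.262 .12 -20 10
```

```text
t 17.2 tcp [0.4572 0.1007 0.189 ] phi 15.02 tilt 0.12 (tool-z xy [-0.002  -0.0008]) gap 0.0534 grip 30.0 F [-0.2  0.2 -7.1] q7 0.10 q1 -0.62
N 10 dx -0.0200 dy -0.0026 dz -0.0001 az 0.0262 min r 0.465 end [ 0.46 -0.1 ]
N 10 dx -0.0170 dy -0.0035 dz 0.0070 az 0.0349 min r 0.471 end [ 0.399 -0.262]
```

Call:
send_rows(
  targets=[
    [-1,-0.02,-0.0026,0,0,0,0.0262],
    [-1,-0.02,-0.0026,0,0,0,0.0262],
    [-1,-0.02,-0.0026,0,0,0,0.0262],
    [-1,-0.02,-0.0026,0,0,0,0.0262],
    [-1,-0.02,-0.0026,0,0,0,0.0262],
    [-1,-0.02,-0.0026,0,0,0,0.0262],
    [-1,-0.02,-0.0026,0,0,0,0.0262],
    [-1,-0.02,-0.0026,0,0,0,0.0262],
    [-1,-0.02,-0.0026,0,0,0,0.0262],
    [-1,-0.02,-0.0026,0,0,0,0.0262],
  ],
)

```text
time_s: 18.2
tcp_pos: [0.4602, -0.1009, 0.1888]
tool_rot: [-3.139, 0.0, 1.57]
force: [-0.3, 0.5, -6.3]
finger_gap: 0.0528
grasp_force: 30.0
```

Call:
send_rows(
  targets=[
    [-1,-0.017,-0.0035,0.007,0,0,0.0349],
    [-1,-0.017,-0.0035,0.007,0,0,0.0349],
    [-1,-0.017,-0.0035,0.007,0,0,0.0349],
    [-1,-0.017,-0.0035,0.007,0,0,0.0349],
    [-1,-0.017,-0.0035,0.007,0,0,0.0349],
    [-1,-0.017,-0.0035,0.007,0,0,0.0349],
    [-1,-0.017,-0.0035,0.007,0,0,0.0349],
    [-1,-0.017,-0.0035,0.007,0,0,0.0349],
    [-1,-0.017,-0.0035,0.007,0,0,0.0349],
    [-1,-0.017,-0.0035,0.007,0,0,0.0349],
    [-1,0,0,0,0,0,0],
    [-1,0,0,0,0,0,0],
    [-1,0,0,0,0,0,0],
    [-1,0,0,0,0,0,0],
    [-1,0,0,0,0,0,0],
  ],
)

```text
time_s: 19.7
tcp_pos: [0.4007, -0.2612, 0.1201]
tool_rot: [3.141, -0.0, 1.223]
force: [0.3, 0.2, -6.8]
finger_gap: 0.0527
grasp_force: 30.0
```

```bash
python3 plan.py .399 -.262 .047 -20 1
```

```text
t 19.7 tcp [ 0.4007 -0.2612  0.1201] phi -19.91 tilt 0.02 (tool-z xy [0.0004 0.0001]) gap 0.0527 grip 30.0 F [ 0.3  0.2 -6.8] q7 0.51 q1 0.05
N 1 dx -0.0013 dy -0.0014 dz 0.0731 az 0.0015 min r 0.477 end [ 0.399 -0.262]
```

Call:
send_rows(
  targets=[
    [-1,-0.0013,-0.0013,0.01,0,0,0],
    [-1,0,0,0.018,0,0,0],
    [-1,0,0,0.018,0,0,0],
    [-1,0,0,0.014,0,0,0],
    [-1,0,0,0.008,0,0,0],
    [-1,0,0,0.004,0,0,0],
    [-1,0,0,0,0,0,0],
    [-1,0,0,0,0,0,0],
    [-1,0,0,0,0,0,0],
    [-1,0,0,0,0,0,0],
  ],
)

```text
time_s: 20.7
tcp_pos: [0.399, -0.2627, 0.0485]
tool_rot: [3.141, 0.0, 1.222]
force: [0.0, -0.7, -6.0]
finger_gap: 0.053
grasp_force: 30.0
```

```bash
python3 plan.py .399 -.262 .043 -20 1
```

```text
t 20.7 tcp [ 0.399  -0.2627  0.0485] phi -19.99 tilt 0.06 (tool-z xy [ 0.0009 -0.0004]) gap 0.0530 grip 30.0 F [ 0.  -0.7 -6. ] q7 0.61 q1 0.15
N 1 dx 0.0007 dy -0.0002 dz 0.0055 az 0.0002 min r 0.477 end [ 0.399 -0.262]
```

Call:
send_rows(
  targets=[
    [-1,0,0,0.0015,0,0,0],
    [-1,0,0,0.0015,0,0,0],
    [-1,0,0,0.001,0,0,0],
    [-1,0,0,0.0005,0,0,0],
    [-1,0,0,0,0,0,0],
    [-1,0,0,0,0,0,0],
  ],
)

```text
time_s: 21.3
tcp_pos: [0.3985, -0.2626, 0.0435]
tool_rot: [-3.142, 0.0, 1.222]
force: [0.0, 0.9, -6.1]
finger_gap: 0.0533
grasp_force: 30.0
```

Call:
send_rows(
  targets=[
    [-1,0,0,0.0006,0,0,0],
    [-1,0,0,0,0,0,0],
    [-1,0,0,0,0,0,0],
  ],
)

```text
time_s: 21.6
tcp_pos: [0.3987, -0.2626, 0.0431]
tool_rot: [3.141, -0.0, 1.222]
force: [-1.0, 0.4, -2.2]
finger_gap: 0.0528
grasp_force: 30.0
```

Call:
send_rows(
  targets=[
    [-1,0,0,0.0004,0,0,0],
    [-1,0,0,0,0,0,0],
    [0.3,0,0,0,0,0,0],
    [0.3,0,0,0,0,0,0],
    [0.3,0,0,0,0,0,0],
    [1,0,0,0,0,0,0],
    [1,0,0,0,0,0,0],
    [1,0,0,0,0,0,0],
    [1,0,0,0,0,0,0],
    [1,0,0,-0.01,0,0,0],
    [1,0,0,-0.02,0,0,0],
    [1,0,0,-0.03,0,0,0],
    [1,0,0,-0.03,0,0,0],
    [1,0,0,-0.02,0,0,0],
    [1,0,0,-0.01,0,0,0],
    [1,0,0,0,0,0,0],
  ],
)

```text
time_s: 23.2
tcp_pos: [0.3993, -0.2628, 0.1637]
tool_rot: [3.139, -0.0, 1.222]
force: [-0.7, -0.3, -0.9]
finger_gap: 0.0877
grasp_force: 0.0
```

```bash
python3 plan.py .5997 -.2152 .1 -20 8
```

```text
t 23.2 tcp [ 0.3993 -0.2628  0.1637] phi -19.98 tilt 0.15 (tool-z xy [ 0.0025 -0.0007]) gap 0.0877 grip 0.0 F [-0.7 -0.3 -0.9] q7 0.46 q1 -0.00
N 8 dx 0.0142 dy 0.0215 dz 0.0080 az 0.0000 min r 0.496 end [ 0.5997 -0.2152]
```

Call:
send_rows(
  targets=[
    [1,0.0142,0.0215,0,0,0,0],
    [1,0.0142,0.0215,0.004,0,0,0],
    [1,0.0142,0.0215,0.01,0,0,0],
    [1,0.0142,0.0215,0.01,0,0,0],
    [1,0.0142,0.0215,0.01,0,0,0],
    [1,0.0142,0.0215,0.01,0,0,0],
    [1,0.0142,0.0215,0.01,0,0,0],
    [1,0.0142,0.0215,0.01,0,0,0],
    [1,0,0,0,0,0,0],
    [1,0,0,0,0,0,0],
    [1,0,0,0,0,0,0],
    [1,0,0,0,0,0,0],
    [1,0,0,0,0,0,0],
  ],
)

```text
time_s: 24.5
tcp_pos: [0.5985, -0.2152, 0.0989]
tool_rot: [3.141, 0.0, 1.221]
force: [-0.1, -0.1, 0.1]
finger_gap: 0.0882
grasp_force: 0.0
```

```bash
python3 plan.py .5997 -.2152 .026 -20 1; python3 - <<'E'
from h import *
H=24;O=[]
for n in("top","side"):
    I=cell.get_image(n)[:,:,::-1]; t=np.linspace(0,2*np.pi,60); q=proj(n,np.c_[.399+.027*np.cos(t),-.262+.027*np.sin(t),0*t+.088]); c=q.mean(0).round().astype(int)
    T=cv2.resize(I[c[1]-H:c[1]+H,c[0]-H:c[0]+H],(384,384),interpolation=cv2.INTER_CUBIC)
    cv2.polylines(T,[((q-c+H+.5)*8).round().astype(int)],False,(0,255,255),1); O.append(T)
cv2.imwrite("pics/c3.png",np.hstack(O))
E
```

```text
t 24.5 tcp [ 0.5985 -0.2152  0.0989] phi -20.05 tilt 0.01 (tool-z xy [ 0.0002 -0.0001]) gap 0.0882 grip 0.0 F [-0.1 -0.1  0.1] q7 0.29 q1 -0.07
N 1 dx 0.0004 dy 0.0011 dz 0.0729 az -0.0009 min r 0.637 end [ 0.5997 -0.2152]
```

View pics/c3.png

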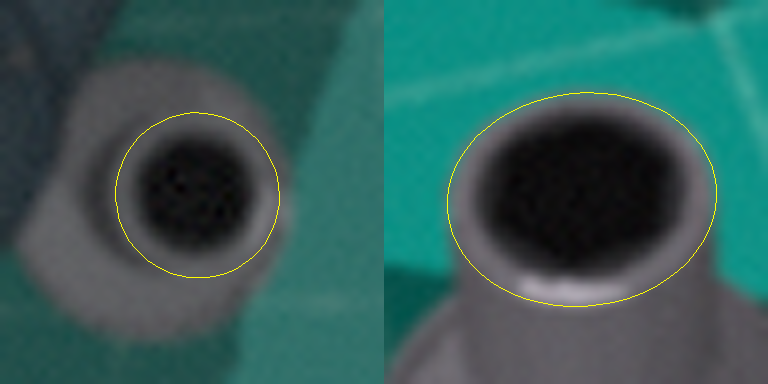

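The large socket stands upright in the large dish. Its top ring matches the predicted circle: top crop mouth (196,194) against a circle centre of (198,195), side crop (580,193) against (582,198). That is within about 1 mm. Next, the small socket.

Call:
send_rows(
  targets=[
    [1,0.0004,0.001,0.01,0,0,0],
    [1,0,0,0.018,0,0,0],
    [1,0,0,0.018,0,0,0],
    [1,0,0,0.014,0,0,0],
    [1,0,0,0.008,0,0,0],
    [1,0,0,0.004,0,0,0],
    [1,0,0,0,0,0,0],
    [1,0,0,0,0,0,0],
    [1,0,0,0,0,0,0],
    [1,0,0,0,0,0,0],
  ],
)

```text
time_s: 25.6
tcp_pos: [0.6005, -0.2147, 0.0271]
tool_rot: [3.141, -0.0, 1.222]
force: [-0.3, -0.7, -0.1]
finger_gap: 0.088
grasp_force: 0.0
```

```bash
python3 plan.py .5997 -.2152 .026 -20 1
```

```text
t 25.6 tcp [ 0.6005 -0.2147  0.0271] phi -19.99 tilt 0.06 (tool-z xy [ 0.001  -0.0002]) gap 0.0880 grip 0.0 F [-0.3 -0.7 -0.1] q7 0.33 q1 -0.03
N 1 dx -0.0008 dy -0.0006 dz 0.0011 az 0.0001 min r 0.637 end [ 0.5997 -0.2152]
```

Call:
send_rows(
  targets=[
    [1,-0.0006,-0.0005,0.001,0,0,0],
    [1,0,0,0,0,0,0],
    [-1,0,0,0,0,0,0],
    [-1,0,0,0,0,0,0],
    [-1,0,0,0,0,0,0],
    [-1,0,0,0,0,0,0],
    [-1,0,0,0,0,0,0],
    [-1,0,0,0,0,0,0],
    [-1,0,0,0,0,0,0],
    [-1,0,0,0,0,0,0],
    [-1,0,0,0,0,0,0],
  ],
)

```text
time_s: 26.7
tcp_pos: [0.5995, -0.215, 0.0255]
tool_rot: [3.142, 0.0, 1.222]
force: [-0.4, -0.3, 0.4]
finger_gap: 0.029
grasp_force: 30.0
```

Call:
send_rows(
  targets=[
    [-1,0,0,-0.01,0,0,0],
    [-1,0,0,-0.02,0,0,0],
    [-1,0,0,-0.025,0,0,0],
    [-1,0,0,-0.02,0,0,0],
    [-1,0,0,-0.01,0,0,0],
    [-1,0,0,0,0,0,0],
  ],
)

```text
time_s: 27.3
tcp_pos: [0.6003, -0.2153, 0.1121]
tool_rot: [3.139, -0.0, 1.222]
force: [-0.2, -0.7, -1.4]
finger_gap: 0.0293
grasp_force: 30.0
```

```bash
python3 plan.py .5405 -.401 .09 -30 10
```

```text
t 27.3 tcp [ 0.6003 -0.2153  0.1121] phi -19.99 tilt 0.15 (tool-z xy [ 0.0026 -0.0006]) gap 0.0293 grip 30.0 F [-0.2 -0.7 -1.4] q7 0.28 q1 -0.08
N 10 dx -0.0194 dy 0.0023 dz 0.0022 az 0.0175 min r 0.640 end [ 0.5405 -0.401 ]
```

Call:
send_rows(
  targets=[
    [-1,-0.0194,0.0023,0.0022,0,0,0.0175],
    [-1,-0.0194,0.0023,0.0022,0,0,0.0175],
    [-1,-0.0194,0.0023,0.0022,0,0,0.0175],
    [-1,-0.0194,0.0023,0.0022,0,0,0.0175],
    [-1,-0.0194,0.0023,0.0022,0,0,0.0175],
    [-1,-0.0194,0.0023,0.0022,0,0,0.0175],
    [-1,-0.0194,0.0023,0.0022,0,0,0.0175],
    [-1,-0.0194,0.0023,0.0022,0,0,0.0175],
    [-1,-0.0194,0.0023,0.0022,0,0,0.0175],
    [-1,-0.0194,0.0023,0.0022,0,0,0.0175],
    [-1,0,0,0,0,0,0],
    [-1,0,0,0,0,0,0],
    [-1,0,0,0,0,0,0],
    [-1,0,0,0,0,0,0],
    [-1,0,0,0,0,0,0],
  ],
)

```text
time_s: 28.8
tcp_pos: [0.5406, -0.3998, 0.0885]
tool_rot: [3.142, -0.001, 1.048]
force: [0.6, 0.2, -2.0]
finger_gap: 0.0291
grasp_force: 30.0
```

```bash
python3 plan.py .5405 -.401 .033 -30 1
```

```text
t 28.8 tcp [ 0.5406 -0.3998  0.0885] phi -29.94 tilt 0.03 (tool-z xy [0.0003 0.0005]) gap 0.0291 grip 30.0 F [ 0.6  0.2 -2. ] q7 0.42 q1 0.23
N 1 dx -0.0011 dy 0.0005 dz 0.0555 az 0.0011 min r 0.673 end [ 0.5405 -0.401 ]
```

Call:
send_rows(
  targets=[
    [-1,-0.0011,0.0005,0.01,0,0,0],
    [-1,0,0,0.018,0,0,0],
    [-1,0,0,0.014,0,0,0],
    [-1,0,0,0.008,0,0,0],
    [-1,0,0,0.004,0,0,0],
    [-1,0,0,0.002,0,0,0],
    [-1,0,0,0,0,0,0],
    [-1,0,0,0,0,0,0],
    [-1,0,0,0,0,0,0],
  ],
)

```text
time_s: 29.7
tcp_pos: [0.5402, -0.4023, 0.0331]
tool_rot: [3.141, 0.0, 1.047]
force: [0.7, -0.4, -1.3]
finger_gap: 0.0291
grasp_force: 30.0
```

```bash
python3 plan.py .5405 -.401 .0287 -30 1
```

```text
t 29.7 tcp [ 0.5402 -0.4023  0.0331] phi -30.02 tilt 0.05 (tool-z xy [ 0.0008 -0.0005]) gap 0.0291 grip 30.0 F [ 0.7 -0.4 -1.3] q7 0.45 q1 0.26
N 1 dx 0.0013 dy -0.0004 dz 0.0044 az -0.0004 min r 0.673 end [ 0.5405 -0.401 ]
```

Call:
send_rows(
  targets=[
    [-1,0.0007,0,0.0015,0,0,0],
    [-1,0,0,0.001,0,0,0],
    [-1,0,0,0.001,0,0,0],
    [-1,0,0,0.0005,0,0,0],
    [-1,0,0,0,0,0,0],
    [-1,0,0,0,0,0,0],
  ],
)

```text
time_s: 30.3
tcp_pos: [0.5402, -0.4014, 0.0286]
tool_rot: [-3.142, -0.0, 1.047]
force: [0.1, 1.0, 1.2]
finger_gap: 0.0289
grasp_force: 30.0
```

Call:
send_rows(
  targets=[
    [-1,0,0,0.0006,0,0,0],
    [-1,0,0,0,0,0,0],
    [-1,0,0,0,0,0,0],
  ],
)

```text
time_s: 30.6
tcp_pos: [0.5403, -0.4014, 0.0285]
tool_rot: [3.142, -0.0, 1.047]
force: [-1.7, 2.2, 5.2]
finger_gap: 0.0291
grasp_force: 30.0
```

Call:
send_rows(
  targets=[
    [-0.25,0,0,-0.0003,0,0,0],
    [-0.25,0,0,0,0,0,0],
    [-0.25,0,0,0,0,0,0],
    [1,0,0,0,0,0,0],
    [1,0,0,0,0,0,0],
    [1,0,0,0,0,0,0],
    [1,0,0,0,0,0,0],
    [1,0,0,0,0,0,0],
    [1,0,0,-0.01,0,0,0],
    [1,0,0,-0.02,0,0,0],
    [1,0,0,-0.03,0,0,0],
    [1,0,0,-0.03,0,0,0],
    [1,0,0,-0.02,0,0,0],
    [1,0,0,-0.01,0,0,0],
    [1,0,0,0,0,0,0],
  ],
)

```text
time_s: 32.1
tcp_pos: [0.5411, -0.4022, 0.1507]
tool_rot: [3.138, 0.0, 1.047]
force: [0.2, -0.6, -0.2]
finger_gap: 0.0883
grasp_force: 0.0
```

```bash
python3 plan.py .6134 .181 .12 20 20
```

```text
t 32.1 tcp [ 0.5411 -0.4022  0.1507] phi -30.02 tilt 0.21 (tool-z xy [ 0.0031 -0.0019]) gap 0.0883 grip 0.0 F [ 0.2 -0.6 -0.2] q7 0.40 q1 0.20
N 20 dx 0.0303 dy 0.0004 dz 0.0015 az -0.0437 min r 0.640 end [0.6134 0.181 ]
```

Call:
send_rows(
  targets=[
    [1,0.0303,0.0004,0.0015,0,0,-0.0437],
    [1,0.0303,0.0004,0.0015,0,0,-0.0437],
    [1,0.0303,0.0004,0.0015,0,0,-0.0437],
    [1,0.0303,0.0004,0.0015,0,0,-0.0437],
    [1,0.0303,0.0004,0.0015,0,0,-0.0437],
    [1,0.0303,0.0004,0.0015,0,0,-0.0437],
    [1,0.0303,0.0004,0.0015,0,0,-0.0437],
    [1,0.0303,0.0004,0.0015,0,0,-0.0437],
    [1,0.0303,0.0004,0.0015,0,0,-0.0437],
    [1,0.0303,0.0004,0.0015,0,0,-0.0437],
    [1,0.0303,0.0004,0.0015,0,0,-0.0437],
    [1,0.0303,0.0004,0.0015,0,0,-0.0437],
    [1,0.0303,0.0004,0.0015,0,0,-0.0437],
    [1,0.0303,0.0004,0.0015,0,0,-0.0437],
    [1,0.0303,0.0004,0.0015,0,0,-0.0437],
    [1,0.0303,0.0004,0.0015,0,0,-0.0437],
    [1,0.0303,0.0004,0.0015,0,0,-0.0437],
    [1,0.0303,0.0004,0.0015,0,0,-0.0437],
    [1,0.0303,0.0004,0.0015,0,0,-0.0437],
    [1,0.0303,0.0004,0.0015,0,0,-0.0437],
  ],
)

```text
time_s: 34.1
tcp_pos: [0.6105, 0.1823, 0.1171]
tool_rot: [-3.14, -0.0, 1.923]
force: [0.4, 0.6, -0.1]
finger_gap: 0.0882
grasp_force: 0.0
```

Call:
send_rows(
  targets=[
    [1,0,0,0,0,0,0],
    [1,0,0,0,0,0,0],
    [1,0,0,0,0,0,0],
    [1,0,0,0,0,0,0],
  ],
)

```text
time_s: 34.5
tcp_pos: [0.612, 0.1793, 0.1181]
tool_rot: [-3.141, 0.001, 1.918]
force: [-0.3, 0.1, -0.2]
finger_gap: 0.0883
grasp_force: 0.0
```

```bash
python3 plan.py .6134 .181 .034 20 1; python3 - <<'E'
from h import *
H=24;O=[]
for n in("top","side"):
    I=cell.get_image(n)[:,:,::-1]; t=np.linspace(0,2*np.pi,60); q=proj(n,np.c_[.5405+.015*np.cos(t),-.401+.015*np.sin(t),0*t+.058]); c=q.mean(0).round().astype(int)
    T=cv2.resize(I[c[1]-H:c[1]+H,c[0]-H:c[0]+H],(384,384),interpolation=cv2.INTER_CUBIC)
    cv2.polylines(T,[((q-c+H+.5)*8).round().astype(int)],False,(0,255,255),1); O.append(T)
cv2.imwrite("pics/c4.png",np.hstack(O))
E
```

```text
t 34.5 tcp [0.612  0.1793 0.1181] phi 19.91 tilt 0.06 (tool-z xy [-0.    -0.001]) gap 0.0883 grip 0.0 F [-0.3  0.1 -0.2] q7 0.22 q1 -0.60
N 1 dx 0.0011 dy 0.0019 dz 0.0841 az -0.0016 min r 0.640 end [0.6134 0.181 ]
```

View pics/c4.png

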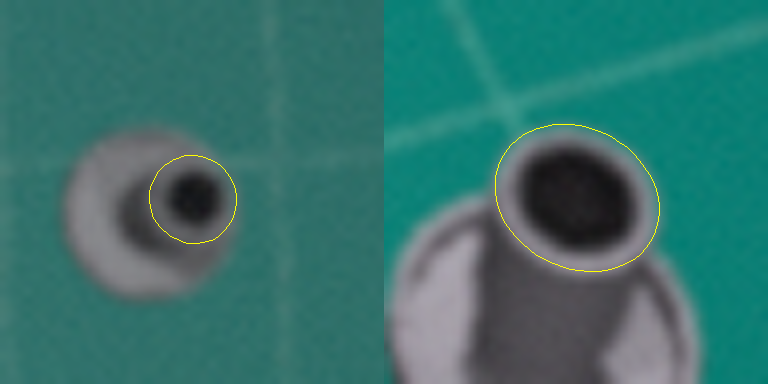

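The small socket stands upright in the small dish. Its ring fits the predicted circle in both views (top crop mouth (194,199), side crop (577,195)) to about 1 mm. Next, the medium socket.

Call:
send_rows(
  targets=[
    [1,0.0011,0.0017,0.01,0,0,0],
    [1,0,0,0.02,0,0,0],
    [1,0,0,0.02,0,0,0],
    [1,0,0,0.018,0,0,0],
    [1,0,0,0.01,0,0,0],
    [1,0,0,0.005,0,0,0],
    [1,0,0,0,0,0,0],
    [1,0,0,0,0,0,0],
    [1,0,0,0,0,0,0],
    [1,0,0,0,0,0,0],
  ],
)

```text
time_s: 35.6
tcp_pos: [0.6134, 0.183, 0.036]
tool_rot: [3.14, -0.0, 1.921]
force: [-0.5, -0.5, 0.4]
finger_gap: 0.0882
grasp_force: 0.0
```

```bash
python3 plan.py .6134 .181 .034 20 1
```

```text
t 35.6 tcp [0.6134 0.183  0.036 ] phi 20.06 tilt 0.07 (tool-z xy [0.0012 0.0005]) gap 0.0882 grip 0.0 F [-0.5 -0.5  0.4] q7 0.25 q1 -0.57
N 1 dx -0.0019 dy -0.0007 dz 0.0020 az 0.0010 min r 0.640 end [0.6134 0.181 ]
```

Call:
send_rows(
  targets=[
    [1,-0.0012,-0.0007,0.001,0,0,0],
    [1,0,0,0,0,0,0],
    [-1,0,0,0,0,0,0],
    [-1,0,0,0,0,0,0],
    [-1,0,0,0,0,0,0],
    [-1,0,0,0,0,0,0],
    [-1,0,0,0,0,0,0],
    [-1,0,0,0,0,0,0],
    [-1,0,0,0,0,0,0],
    [-1,0,0,0,0,0,0],
  ],
)

```text
time_s: 36.6
tcp_pos: [0.6129, 0.1815, 0.0343]
tool_rot: [3.141, 0.0, 1.921]
force: [1.4, -0.3, -0.5]
finger_gap: 0.0414
grasp_force: 30.0
```

Call:
send_rows(
  targets=[
    [-1,0,0,-0.01,0,0,0],
    [-1,0,0,-0.02,0,0,0],
    [-1,0,0,-0.025,0,0,0],
    [-1,0,0,-0.02,0,0,0],
    [-1,0,0,-0.01,0,0,0],
    [-1,0,0,0,0,0,0],
  ],
)

```text
time_s: 37.2
tcp_pos: [0.6133, 0.1817, 0.1206]
tool_rot: [3.139, -0.0, 1.921]
force: [1.4, 0.6, -3.6]
finger_gap: 0.0414
grasp_force: 30.0
```

```bash
python3 plan.py .529 .3925 .1 38 11
```

```text
t 37.2 tcp [0.6133 0.1817 0.1206] phi 20.05 tilt 0.12 (tool-z xy [0.002  0.0008]) gap 0.0414 grip 30.0 F [ 1.4  0.6 -3.6] q7 0.22 q1 -0.60
N 11 dx 0.0206 dy 0.0023 dz 0.0019 az -0.0285 min r 0.641 end [0.529  0.3925]
```

Call:
send_rows(
  targets=[
    [-1,0.0206,0.0023,0.0019,0,0,-0.0285],
    [-1,0.0206,0.0023,0.0019,0,0,-0.0285],
    [-1,0.0206,0.0023,0.0019,0,0,-0.0285],
    [-1,0.0206,0.0023,0.0019,0,0,-0.0285],
    [-1,0.0206,0.0023,0.0019,0,0,-0.0285],
    [-1,0.0206,0.0023,0.0019,0,0,-0.0285],
    [-1,0.0206,0.0023,0.0019,0,0,-0.0285],
    [-1,0.0206,0.0023,0.0019,0,0,-0.0285],
    [-1,0.0206,0.0023,0.0019,0,0,-0.0285],
    [-1,0.0206,0.0023,0.0019,0,0,-0.0285],
    [-1,0.0206,0.0023,0.0019,0,0,-0.0285],
    [-1,0,0,0,0,0,0],
    [-1,0,0,0,0,0,0],
    [-1,0,0,0,0,0,0],
    [-1,0,0,0,0,0,0],
    [-1,0,0,0,0,0,0],
  ],
)

```text
time_s: 38.8
tcp_pos: [0.5288, 0.3914, 0.0985]
tool_rot: [3.141, 0.001, 2.233]
force: [0.3, 0.4, -2.5]
finger_gap: 0.0408
grasp_force: 30.0
```

```bash
python3 plan.py .529 .3925 .042 38 1
```

```text
t 38.8 tcp [0.5288 0.3914 0.0985] phi 37.93 tilt 0.03 (tool-z xy [ 0.0004 -0.0003]) gap 0.0408 grip 30.0 F [ 0.3  0.4 -2.5] q7 0.14 q1 -0.88
N 1 dx 0.0008 dy 0.0009 dz 0.0565 az -0.0011 min r 0.659 end [0.529  0.3925]
```

Call:
send_rows(
  targets=[
    [-1,0.0006,0.0008,0.01,0,0,0],
    [-1,0,0,0.018,0,0,0],
    [-1,0,0,0.014,0,0,0],
    [-1,0,0,0.008,0,0,0],
    [-1,0,0,0.004,0,0,0],
    [-1,0,0,0.002,0,0,0],
    [-1,0,0,0,0,0,0],
    [-1,0,0,0,0,0,0],
    [-1,0,0,0,0,0,0],
  ],
)

```text
time_s: 39.7
tcp_pos: [0.5287, 0.3935, 0.0429]
tool_rot: [3.141, -0.0, 2.234]
force: [0.1, 1.1, -2.6]
finger_gap: 0.0413
grasp_force: 30.0
```

```bash
python3 plan.py .529 .3925 .0373 38 1
```

```text
t 39.7 tcp [0.5287 0.3935 0.0429] phi 38.02 tilt 0.06 (tool-z xy [0.0008 0.0006]) gap 0.0413 grip 30.0 F [ 0.1  1.1 -2.6] q7 0.15 q1 -0.87
N 1 dx -0.0010 dy -0.0004 dz 0.0056 az 0.0004 min r 0.659 end [0.529  0.3925]
```

Call:
send_rows(
  targets=[
    [-1,-0.0005,-0.0003,0.0015,0,0,0],
    [-1,0,0,0.0015,0,0,0],
    [-1,0,0,0.001,0,0,0],
    [-1,0,0,0.001,0,0,0],
    [-1,0,0,0,0,0,0],
    [-1,0,0,0,0,0,0],
  ],
)

```text
time_s: 40.3
tcp_pos: [0.5284, 0.3926, 0.0373]
tool_rot: [-3.142, -0.0, 2.234]
force: [-1.1, -0.2, -2.1]
finger_gap: 0.0412
grasp_force: 30.0
```

Call:
send_rows(
  targets=[
    [-1,0,0,0.0006,0,0,0],
    [-1,0,0,0,0,0,0],
    [-1,0,0,0,0,0,0],
  ],
)

```text
time_s: 40.6
tcp_pos: [0.5285, 0.3927, 0.0372]
tool_rot: [3.142, -0.0, 2.234]
force: [-2.3, -1.3, 5.4]
finger_gap: 0.0414
grasp_force: 30.0
```

Contact at the expected height. Release, rise, and move clear of the view.

Call:
send_rows(
  targets=[
    [0.05,0,0,-0.0003,0,0,0],
    [0.05,0,0,0,0,0,0],
    [0.05,0,0,0,0,0,0],
    [1,0,0,0,0,0,0],
    [1,0,0,0,0,0,0],
    [1,0,0,0,0,0,0],
    [1,0,0,0,0,0,0],
    [1,0,0,0,0,0,0],
    [1,0,0,-0.01,0,0,0],
    [1,0,0,-0.02,0,0,0],
    [1,0,0,-0.03,0,0,0],
    [1,0,0,-0.03,0,0,0],
    [1,0,0,-0.03,0,0,0],
    [1,0,0,-0.02,0,0,0],
    [1,0,0,-0.01,0,0,0],
    [1,0,0,0,0,0,0],
  ],
)

```text
time_s: 42.2
tcp_pos: [0.5291, 0.3931, 0.1887]
tool_rot: [3.139, -0.0, 2.234]
force: [0.3, -0.3, 0.1]
finger_gap: 0.0882
grasp_force: 0.0
```

Call:
send_rows(
  targets=[
    [1,-0.03,0,-0.003,0,0,0.045],
    [1,-0.03,0,-0.003,0,0,0.045],
    [1,-0.03,0,-0.003,0,0,0.045],
    [1,-0.03,0,-0.003,0,0,0.045],
    [1,-0.03,0,-0.003,0,0,0.045],
    [1,-0.03,0,-0.003,0,0,0.045],
    [1,-0.03,0,-0.003,0,0,0.045],
    [1,-0.03,0,-0.003,0,0,0.045],
    [1,-0.03,0,-0.003,0,0,0.045],
    [1,-0.03,0,-0.003,0,0,0.045],
    [1,-0.03,0,-0.003,0,0,0.045],
    [1,-0.03,0,-0.003,0,0,0.045],
    [1,-0.03,0,-0.003,0,0,0.045],
    [1,-0.03,0,-0.003,0,0,0.045],
    [1,0,0,0,0,0,0],
    [1,0,0,0,0,0,0],
    [1,0,0,0,0,0,0],
  ],
)

```text
time_s: 43.9
tcp_pos: [0.6778, 0.0095, 0.2279]
tool_rot: [-3.14, -0.001, 1.607]
force: [-0.1, 0.2, 0.1]
finger_gap: 0.0882
grasp_force: 0.0
```

```bash
python3 - <<'E'
from h import *
H=24;O=[]
t=np.linspace(0,2*np.pi,60)
for n in("top","side"):
    I=cell.get_image(n)[:,:,::-1]; cv2.imwrite(f"pics/{n}_end.png",I); q=proj(n,np.c_[.529+.021*np.cos(t),.3925+.021*np.sin(t),0*t+.073]); c=q.mean(0).round().astype(int)
    T=cv2.resize(I[c[1]-H:c[1]+H,c[0]-H:c[0]+H],(300,300),interpolation=cv2.INTER_CUBIC)
    cv2.polylines(T,[((q-c+H+.5)*6.25).round().astype(int)],False,(0,255,255),1); O.append(np.vstack([T,cv2.resize(I,(300,225))]))
cv2.imwrite("pics/c5.png",np.hstack(O))
E
```

```text
(no output)
```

View pics/c5.png

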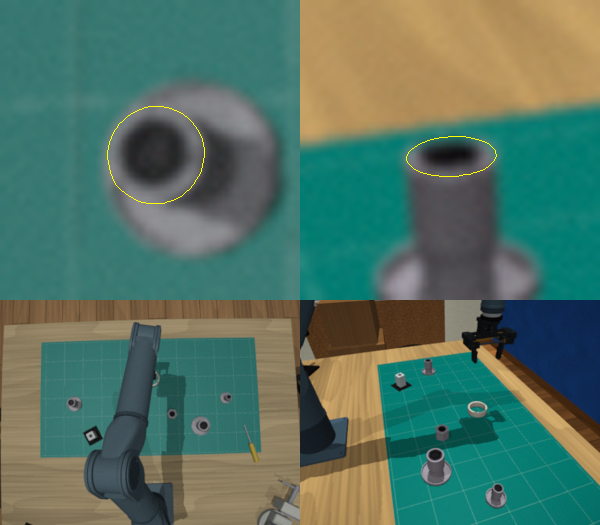

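The medium socket stands in the medium dish, with its mouth at (152,152) in the top crop against a circle centre of (156,155), and its side ring on the outline. The overview shows every item standing in its place, the nut and tape untouched, and the gripper clear.

```bash
python3 -c "
from cell import *
print(job_done())"
```

```text
the job is handed in; nothing more can be done
None
```

The job is done and handed in at about 44 s: the block went onto the pad first, then the large, small and medium sockets into their own dishes, all upright and centred to about 1 mm by camera, with the nut and tape left where they were.

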